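Set the boot last against the toe rest and lock the lasting jack

ROBOT

A 6-joint arm with a two-finger parallel gripper is mounted at the origin on the work surface; the furniture and walls round the work are solid. World frame = base frame: x ahead of the robot, y to its left, z up, the work surface at z = 0. Lengths are in m, angles in rad, forces in N, time in s.
With the tool pointing down it reaches from about 0.375 to 0.925 m from the base axis. Payload 5.7 kg.
Tool frame: the origin (TCP) lies at the very end of the fingers, on their centre line; the grasp point (between the pads) lies r.pinch_z behind it (r.pinch_z is the distance from the TCP to the grasp point, in m); z points along the fingers, y is the direction in which the jaws open and shut (so a half turn about z gives the same grasp; the last joint's range is limited). The gripper opens to 88 mm and grips with 3 to 60 N. Pads are 20 mm wide; open, the fingers measure 115 mm over their backs; the gripper's body (75 mm by 178 mm) begins 61 mm behind the grasp point.
Start: joints at [-1.462, 0.359, 1.51, -0, 1.272, -0.115], TCP at [0.133, -0.585, 0.223] pointing down, gripper open.
Joint ranges: [-2.97, 2.97], [-1.01, 2.36], [0.21, 2.38], [-0.96, 4.11], [0.2, 2.71], [-2.98, 2.98]. Speed limits (rad/s): [2.39, 2.39, 3.14, 3.14, 3.14, 3.14].

INTERFACE

Orientations are given as a unit quaternion [w, x, y, z].
In Python, from workcell import r gives the robot as it stands.
- The arm moves only by the tool jog_arm, never from a script. Its argument "motion" is a list of rows, each a list of 7 numbers: the closure, from 0 (fully open) to 1 (shut), then the shift along the tool's x, y, z scaled (see below), then the turn, a rotation vector about the tool's x, y, z scaled (see below). A call has exactly 8 rows; each row shifts and turns the pose as measured when the row begins, along the tool's axes as they then stand; what a row does not reach is not made up. The controller multiplies each number of a shift by 100 mm and each number of a turn by 8 degrees. A row lasts 1/8 s, in which the tool goes at most 62.5 mm and 10.7 degrees, less where a joint would pass 70% of its speed; a pose out of reach is approached as far as the arm can. A call with a number of a shift or a turn outside -1 to 1 is refused whole. A call with a gripper value outside its range is refused whole. The fingers move at their own pace and stop on an object; the grip force is fixed at half the most. Time passes only in rows, so rows that do not move let the fingers close, or fill a call up. It gives the time, the measured TCP pose, the force and the opening at its end, in the units of the state.
- r.get_state(): the state, without advancing time (a new reading comes with each control period).
- r.capture(name): name is "scene" or "side" or "wrist"; returns (picture, depth): 384x512x3 uint8, red, green, blue; 384x512 float32, m along the optical axis (not along the pixel's ray), 0 where there is no reading.
- r.camera_params(name): a dict with "fx", "fy", "cx", "cy" (pixels), "R" (3x3) and "t" (3): a world point X has camera coordinates R X + t. Camera axes: x right, y down, z forward; pixel columns grow to the right and rows downward; lengths in m; the calibration is good to about 2 mm. A picture is of the moment at which its call begins: read the wrist's pose just before it. camera_params takes no time and is no camera call; for the wrist camera it gives the pose at the moment of the call.
- r.job_done(): hands the job in, once; it reports no verdict.
The state is a dict: "time": time; "q": joint angles; "qvel": joint speeds; "effort": joint torques, N m; "tool_pos": TCP position; "orientation": TCP orientation; "wrist_force": force on the tool from outside, world axes, zero at the start; "ft_torque": the same for the moment, N m; "gripper_width": opening from 0.0 (shut) to 1.0 (fully open).
Only numpy, scipy, OpenCV 4.12 (cv2) and the standard library are available. Lean on these libraries where they do the work, as an engineer would, in place of code of your own. Each camera call takes 0.05 s, during which the arm holds its last target.

TASK

Get the lasting jack ready for tacking an insole: push the toe of the upturned boot last round until it lies against the rubber-sleeved toe rest, then push the jack's locking lever by its upright handle past the first catch and fully home to its second stop, so that the last is locked there. This is all pushing with the fingertips: pick nothing up, and leave the hammer, jar, spool and bone folder where they are.

Things in the scene. Friction and masses are not known exactly. Their poses are not given: they have to be found in the camera images.
- jack: lasting jack bolted to the table: grey cast foot 150 x 130 x 12 mm, a column on which turn the lever (low) and, above it, the upturned last. Origin: centre of the foot's underside, on the vertical axis of lever and last. At yaw 0 its x points away from the robot, y to the robot's left. Place and yaw (-0.2 to 0.25 rad) differ each time.
- last: dark green plastic boot last, 230 x 84 x 139 mm, fixed sole up on the jack's swivel: sole 237 mm and underside 99 mm above the table, toe 170 mm and heel 59 mm from the jack's axis. The toe is 45 mm thick; below its sole edge it leans inward, so the edge (above 220 mm) takes a push. Origin: middle of the sole; its -y axis points to the toe.
- swivel (a joint): turn of the last about the jack's axis, rad, 0 to 1.10, growing clockwise from above. At 1.10 (hard stop) the toe touches the toe rest and points along the jack's +y; at 0 it points 1.10 rad counter-clockwise of that, nearer the robot. Starts at 0 to 0.5. Lever free: turns with 1 to 2 N at the toe and stays where left; first catch: drags; second stop: braked, about 10 N.
- toe_side (a point): point on the toe's flank where a finger pushes: 135 mm along the last and 26 mm to its pushed side from the jack's axis, 227 mm above the table; turns with the last. Its x axis points across the last, the way the toe has to be pushed; its y axis from heel to toe.
- toe_rest (a point): centre of the black rubber sleeve, 26 mm in diameter, 187 to 239 mm above the table, on the toe rest's upright steel post, fixed to the jack. The toe's other flank comes to lie against it.
- lever (a joint): turn of the locking lever about the jack's axis, rad, 0 to 1.10, growing counter-clockwise from above. Starts free at 0 to 0.2; first catch (sprung ball between two ridges) at 0.50; second catch at 1.10, a hard stop, behind a ridge with its crest at 1.0. At the handle it takes about 1 N when free and up to about 15 N over the ridges.
- lever_handle (a point): middle of the lever's upright black handle, a tapered grip 24 mm in diameter, 73 to 140 mm above the table, 165 mm from the jack's axis; this point is at 110 mm. The flat bar below has its top at 70 mm. Its x axis points outward along the lever, its y axis the way to push. At lever 0 it stands 135 degrees clockwise of the jack's x axis (nearer the robot, to the right).
- hammer: bystander, loose: cobbler's hammer with wooden handle, 107 x 278 x 28 mm, lying in front of the jack. Origin at the centre of its underside.
- tack_jar: bystander, loose: glass jar of tacks with a brass-coloured lid, 54 mm across, 74 mm high. Origin at the centre of its underside.
- spool: bystander, loose: wooden spool of pale waxed thread, 41 mm across, 69 mm high. Origin at the centre of its underside.
- folder: bystander, loose: flat pale bone folder, 22 x 148 x 8 mm, lying. Origin at the centre of its underside.

How it is judged:
On the way, in this order (a step that is already met when the one before it is completed fails the run):
1. the toe of the last lies against the toe rest while the lever is not yet past its first catch (value of joint swivel above 1.04 rad and value of joint lever below 0.65 rad), for 0.2 s.
2. the lever is at its second stop with the toe still against the rest (value of joint swivel above 1.04 rad and value of joint lever above 1.05 rad), for 0.2 s.
At the end, for the whole second after the job is handed in: the last is within 0.06 rad (about 8 mm at the toe) of the toe rest, the lever within 0.05 rad of its second stop, i.e. behind the second ridge, and hammer, jar, spool and bone folder are within 30 mm of where they stood (all of step 2 and distance of each of hammer, tack_jar, spool, folder from where it was at the start of the episode below 0.03 m); the robot touches nothing.
It fails at once if the hammer is moved or lifted by more than 30 mm (distance of hammer from where it was at the start of the episode above 0.03 m).
It fails at once if the tack jar is moved or lifted by more than 30 mm (distance of tack_jar from where it was at the start of the episode above 0.03 m).
It fails at once if the spool is moved or lifted by more than 30 mm (distance of spool from where it was at the start of the episode above 0.03 m).
It fails at once if the bone folder is moved or lifted by more than 30 mm (distance of folder from where it was at the start of the episode above 0.03 m).
It fails at once if the lever is pushed past its first catch before the toe lies against the rest (value of joint lever above 0.7 rad and value of joint swivel below 1 rad).
It also fails if it takes over 54 s, if anything falls off the work surface, if the arm or the gripper's body presses on something with over 40 N, if the wrist force passes 120 N, or if a joint passes its speed limit or range.

## Working session

There is one attempt and no reset: what is moved stays moved. The work goes in short steps, Python scripts to look and compute and a tool call to move; the robot and the scene stay as the last step left them, time stands still between calls to the robot, and variables do not carry over. Pictures are saved under pics/ and viewed, and the job is handed in when it is done.

Besides the shell and the picture viewer there is one more tool, called after "Call:" as a command line: name --pt "numbers of a row" for each row, then --argument value for the rest. jog_arm: Moves the arm, as the interface text tells. Its arguments: {"type":"object","properties":{"motion":{"type":"array","items":{"type":"array","items":{"type":"number"}}}},"required":["motion"]}

```bash
ls; mkdir -p pics; cat > h.py <<'E'
import numpy as np, cv2
from workcell import r
def snap(n,f):
    c=r.camera_params(n); p,d=r.capture(n); cv2.imwrite(f'pics/{f}.png',p[:,:,::-1]); np.savez(f'pics/{f}.npz',p=p,d=d,**{k:np.array(v) for k,v in c.items()})
    return p,d,c
def pts(d,c):
    v,u=np.mgrid[:d.shape[0],:d.shape[1]]
    P=np.stack([(u-c['cx'])/c['fx']*d,(v-c['cy'])/c['fy']*d,d],-1)
    return (P-np.array(c['t']))@np.array(c['R'])
E
python3 - <<'E'
from h import *
for n in('scene','side'): 
    p,d,c=snap(n,n+'0'); print(n,-np.array(c['R']).T@np.array(c['t']))
s=r.get_state(); print(s, r.pinch_z)
E
```

```text
pics
scene [ 0.22568992 -0.70201429  1.00872452]
side [-0.24911196  0.48272825  0.81657111]
{'time': 0.1, 'q': array([-1.46210454e+00,  3.59401300e-01,  1.51129115e+00, -3.17055160e-05,
        1.27250349e+00, -1.15175021e-01]), 'qvel': array([-0.00061632, -0.00143833, -0.00249177,  0.00207081,  0.00054067,
       -0.00127337]), 'effort': array([-5.41693896e-05, -5.16355956e+01, -2.71406758e+01,  6.76946947e-02,
        2.76269781e-02, -3.05169829e-05]), 'tool_pos': array([ 0.13307204, -0.58443537,  0.22192509]), 'orientation': array([-8.01688851e-04,  9.93741154e-01,  1.11704417e-01, -1.25502553e-05]), 'wrist_force': array([ 0.04800458, -0.51225635, -0.49117573]), 'ft_torque': array([ 0.02824207,  0.04332024, -0.00074959]), 'gripper_width': 0.9983315220672444} 0.0187
```

View pics/scene0.png

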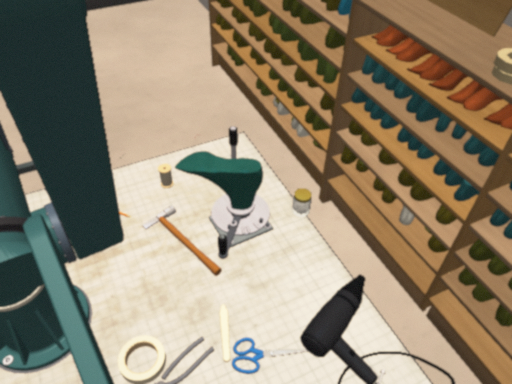

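View pics/side0.png

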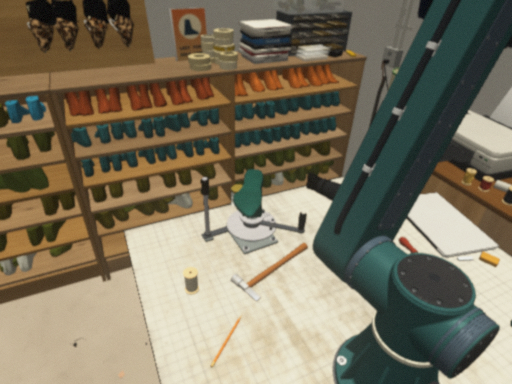

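The scene view shows the last with its toe at (180,165), the toe-rest sleeve at (233,135), the lever handle at (223,245), the hammer from (150,220) to (218,270), the spool at (166,175), the jar at (302,200) and the folder at (225,335). Next I'll measure these with depth.

```bash
python3 - <<'E'
from h import *
from scipy import ndimage as nd
for n in('scene','side'):
    z=np.load(f'pics/{n}0.npz'); c={k:z[k] for k in('fx','fy','cx','cy','R','t')}
    P=pts(z['d'],c); p=z['p'].astype(int); hsv=cv2.cvtColor(z['p'],cv2.COLOR_RGB2HSV)
    X,Y,Z=P[...,0],P[...,1],P[...,2]; ok=(z['d']>0)&(X>0.3)&(X<1.05)&(abs(Y)<0.7)
    def rep(name,m,mn=6):
        l,k=nd.label(m)
        for i in range(1,k+1):
            q=P[l==i]
            if len(q)>=mn:
                v,u=np.nonzero(l==i); print(n,name,len(q),'px',u.mean().round(),v.mean().round(),'med',np.median(q,0).round(3),'min',q.min(0).round(3),'max',q.max(0).round(3))
    dark=p.max(2)<60
    rep('dark z>.07',ok&dark&(Z>.06)&(Z<.26)&(np.ptp(p,axis=2)<25))
    green=(hsv[...,0]>65)&(hsv[...,0]<95)&(hsv[...,1]>100)
    sole=ok&green&(Z>.228)&(Z<.245); rep('sole',sole,30)
    rep('obj',ok&(Z>.012)&(Z<.095)&~green,25)
    g=ok&(Z>.006)&(Z<.018); rep('foot',g&(p.min(2)>90),100)
    w=cv2.resize(z['p'][100:300,120:340],None,fx=3.5,fy=3.0,interpolation=cv2.INTER_CUBIC); cv2.imwrite(f'pics/{n}0z.png',w[:,:,::-1])
    q=P[sole]; 
    if len(q):
        cc,(w_,h_),a=cv2.minAreaRect(q[:,:2].astype(np.float32)); print('rect',cc,w_,h_,a)
E
```

```text
scene dark z>.07 89 px 233.0 137.0 med [0.615 0.212 0.215] min [0.609 0.207 0.185] max [0.626 0.221 0.239]
scene dark z>.07 780 px 236.0 186.0 med [0.56  0.057 0.184] min [0.467 0.036 0.104] max [0.616 0.11  0.231]
scene dark z>.07 9 px 232.0 181.0 med [0.547 0.067 0.199] min [0.545 0.063 0.191] max [0.55  0.068 0.209]
scene dark z>.07 116 px 223.0 246.0 med [ 0.467 -0.054  0.115] min [ 0.459 -0.058  0.072] max [ 0.477 -0.045  0.14 ]
scene dark z>.07 1760 px 334.0 314.0 med [ 0.63  -0.317  0.07 ] min [ 0.55 -0.37  0.06] max [ 0.752 -0.255  0.08 ]
scene sole 1206 px 219.0 165.0 med [0.523 0.103 0.235] min [0.434 0.038 0.228] max [0.621 0.171 0.242]
scene obj 240 px 166.0 173.0 med [0.433 0.323 0.057] min [0.414 0.312 0.012] max [0.455 0.354 0.074]
scene obj 431 px 302.0 201.0 med [0.756 0.038 0.059] min [0.737 0.022 0.012] max [0.79  0.078 0.08 ]
scene obj 1886 px 239.0 219.0 med [0.552 0.049 0.058] min [ 0.458 -0.058  0.012] max [0.661 0.163 0.094]
scene obj 808 px 182.0 237.0 med [0.402 0.103 0.021] min [ 0.314 -0.06   0.012] max [0.46  0.219 0.031]
scene obj 3350 px 339.0 329.0 med
[... 1611 characters left out ...]
ed [ 0.382 -0.582  0.021] min [ 0.3   -0.697  0.012] max [ 0.514 -0.454  0.026]
side obj 1814 px 250.0 229.0 med [0.542 0.104 0.058] min [ 0.454 -0.053  0.012] max [0.657 0.244 0.095]
side obj 95 px 404.0 242.0 med [ 0.324 -0.364  0.024] min [ 0.3   -0.379  0.012] max [ 0.35  -0.355  0.03 ]
side obj 722 px 265.0 272.0 med [0.389 0.145 0.022] min [ 0.309 -0.057  0.012] max [0.454 0.226 0.031]
side obj 297 px 190.0 278.0 med [0.421 0.338 0.06 ] min [0.41  0.316 0.012] max [0.452 0.356 0.074]
side foot 381 px 253.0 243.0 med [0.518 0.103 0.013] min [0.496 0.013 0.006] max [0.595 0.148 0.018]
rect (0.5284110903739929, 0.11528556048870087) 0.07082857191562653 0.20805008709430695 60.08588790893555
```

View pics/scene0z.png

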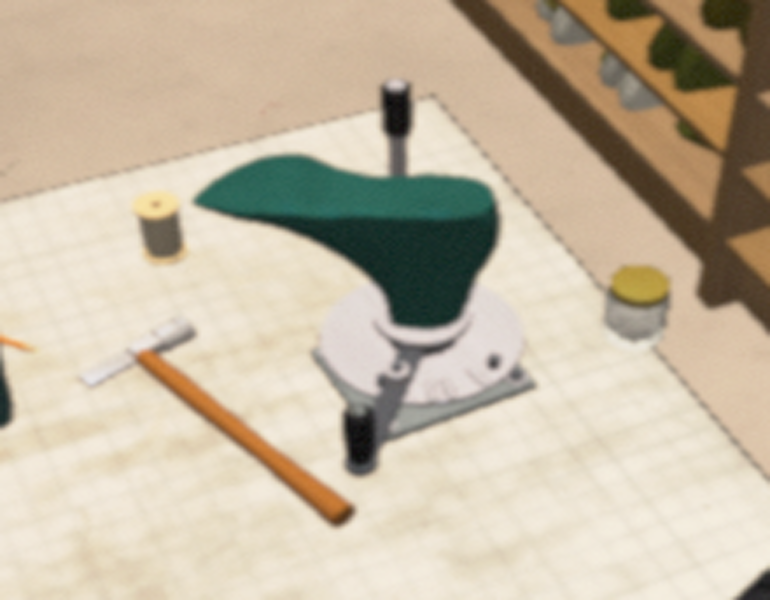

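View pics/side0z.png

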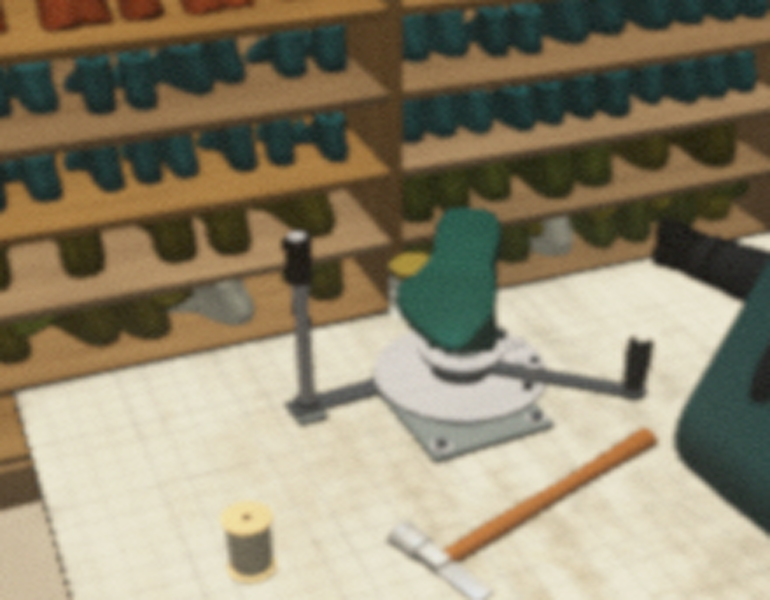

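```bash
python3 - <<'E'
from h import *
from scipy.optimize import least_squares
A=[]
for n in('scene','side'):
    z=np.load(f'pics/{n}0.npz'); c={k:z[k] for k in('fx','fy','cx','cy','R','t')}
    P=pts(z['d'],c); p=z['p'].astype(int); ok=z['d']>0
    m=ok&(p.min(2)>120)&(P[...,2]>.03)&(P[...,2]<.09)&(P[...,0]>.45)&(P[...,0]<.68)&(P[...,1]>-.04)&(P[...,1]<.17)
    q=P[m]; print(n,len(q),np.percentile(q[:,2],[5,25,50,75,95]).round(3), q.min(0),q.max(0))
    # rim: hull points at disc height
    zz=np.median(q[:,2]); s=q[abs(q[:,2]-zz)<.006][:,:2]; h=cv2.convexHull(s.astype(np.float32))[:,0]
    f=least_squares(lambda a:np.hypot(h[:,0]-a[0],h[:,1]-a[1])-a[2],[.55,.06,.08],loss='soft_l1',f_scale=.002); print('disc',f.x.round(4),zz)
    hsv=cv2.cvtColor(z['p'],cv2.COLOR_RGB2HSV); g=ok&(hsv[...,0]>65)&(hsv[...,0]<95)&(hsv[...,1]>100)&(P[...,2]>.22)&(P[...,2]<.25)&(P[...,0]>.4)&(P[...,0]<.65)
    A.append(P[g]); 
S=np.vstack(A)[:,:2]; np.save('sole.npy',S)
cx=f.x[:2]
h=cv2.convexHull(S.astype(np.float32))[:,0]; print(h.round(3).tolist())
E
```

```text
scene 1453 [0.053 0.055 0.057 0.059 0.088] [ 0.48712963 -0.03828691  0.04834347] [0.66055706 0.16262083 0.08999601]
disc [0.5775 0.0797 0.0833] 0.0570937479481154
side 920 [0.055 0.057 0.058 0.059 0.088] [ 0.48099732 -0.03574354  0.05038214] [0.65653265 0.16578701 0.0899762 ]
disc [0.5737 0.083  0.0832] 0.0578821541940849
[[0.6209999918937683, 0.06499999761581421], [0.6179999709129333, 0.07599999755620956], [0.6119999885559082, 0.0820000022649765], [0.5059999823570251, 0.16899999976158142], [0.49900001287460327, 0.1720000058412552], [0.48100000619888306, 0.17900000512599945], [0.4790000021457672, 0.18000000715255737], [0.46700000762939453, 0.17900000512599945], [0.453000009059906, 0.17599999904632568], [0.4359999895095825, 0.1720000058412552], [0.4300000071525574, 0.1679999977350235], [0.4259999990463257, 0.16500000655651093], [0.42399999499320984, 0.1589999943971634], [0.4309999942779541, 0.14100000262260437], [0.4390000104904175, 0.1289999932050705], [0.4480000138282776, 0.11599999666213989], [0.4740000069141388, 0.09799999743700027], [0.5590000152587891, 0.05299999937415123], [0.574999988079071, 0.04500000178813934], [0.5860000252723694, 0.03999999910593033], [0.6000000238418579, 0.03799999877810478], [0.6050000190734863, 0.03700000047683716], [0.6079999804496765, 0.03700000047683716], [0.6110000014305115, 0.03799999877810478], [0.6140000224113464, 0.03999999910593033], [0.6159999966621399, 0.041999999433755875], [0.6190000176429749, 0.05000000074505806], [0.6209999918937683, 0.05900000035762787]]
```

```bash
cat >> h.py <<'E'
def th_of(s):
    w,x,y,z=s['orientation']; return 2*np.degrees(np.arctan2(y,x))
def plan(wps,n=8):
    """wps: list of (x,y,z,th_deg,nrows) from the current pose; prints rows in jog units"""
    s=r.get_state(); p=np.array(s['tool_pos']); th=th_of(s); print('t',s['time'],'p',p.round(4),'th',round(th,1),'F',s['wrist_force'].round(1),'q',s['q'].round(2))
    for x,y,z,t,k in wps:
        P=np.array([x,y,z]); d=(P-p)/k; dt=((t-th+180)%360-180)/k
        for i in range(k):
            a=np.radians(th); L=[d@[np.cos(a),np.sin(a),0],d@[np.sin(a),-np.cos(a),0],-d[2]]
            print([1]+[round(v*10,2) for v in L]+[0,0,round(-dt/8,2)]); th+=dt
        p=P
E
python3 - <<'E'
from h import *
plan([(.40,-.35,.30,78,8),(.423,.086,.30,151,10)])
E
```

```text
t 0.1 p [ 0.1331 -0.5844  0.2219] th 12.8 F [ 0.  -0.5 -0.5] q [-1.46  0.36  1.51 -0.    1.27 -0.12]
[1, np.float64(0.39), np.float64(-0.21), np.float64(-0.1), 0, 0, np.float64(-1.02)]
[1, np.float64(0.42), np.float64(-0.15), np.float64(-0.1), 0, 0, np.float64(-1.02)]
[1, np.float64(0.43), np.float64(-0.09), np.float64(-0.1), 0, 0, np.float64(-1.02)]
[1, np.float64(0.44), np.float64(-0.03), np.float64(-0.1), 0, 0, np.float64(-1.02)]
[1, np.float64(0.44), np.float64(0.03), np.float64(-0.1), 0, 0, np.float64(-1.02)]
[1, np.float64(0.43), np.float64(0.09), np.float64(-0.1), 0, 0, np.float64(-1.02)]
[1, np.float64(0.42), np.float64(0.15), np.float64(-0.1), 0, 0, np.float64(-1.02)]
[1, np.float64(0.39), np.float64(0.21), np.float64(-0.1), 0, 0, np.float64(-1.02)]
[1, np.float64(0.43), np.float64(-0.07), np.float64(-0.0), 0, 0, np.float64(-0.91)]
[1, np.float64(0.44), np.float64(-0.01), np.float64(-0.0), 0, 0, np.float64(-0.91)]
[1, np.float64(0.43), np.float64(0.04), np.float64(-0.0), 0, 0, np.float64(-0.91)]
[1, np.float64(0.43), np.float64(0.1), np.float64(-0.0), 0, 0, np.float64(-0.91)]
[1, np.float64(0.41), np.float64(0.15), np.float64(-0.0), 0, 0, np.float64(-0.91)]
[1, np.float64(0.39), np.float64(0.2), np.float64(-0.0), 0, 0, np.float64(-0.91)]
[1, np.float64(0.36), np.float64(0.25), np.float64(-0.0), 0, 0, np.float64(-0.91)]
[1, np.float64(0.32), np.float64(0.29), np.float64(-0.0), 0, 0, np.float64(-0.91)]
[1, np.float64(0.28), np.float64(0.33), np.float64(-0.0), 0, 0, np.float64(-0.91)]
[1, np.float64(0.24), np.float64(0.37), np.float64(-0.0), 0, 0, np.float64(-0.91)]
```

Call:
jog_arm --pt "1 0.39 -0.21 -0.12 0 0 -1" --pt "1 0.42 -0.15 -0.12 0 0 -1" --pt "1 0.43 -0.09 -0.12 0 0 -1" --pt "1 0.44 -0.03 -0.1 0 0 -1" --pt "1 0.44 0.03 -0.1 0 0 -1" --pt "1 0.43 0.09 -0.1 0 0 -1" --pt "1 0.42 0.15 -0.1 0 0 -1" --pt "1 0.39 0.21 -0.1 0 0 -1"

```text
time: 1.1
tool_pos: [0.4022, -0.3428, 0.307]
orientation: [-0.004, 0.774, 0.633, 0.001]
wrist_force: [0.4, -0.0, -0.5]
gripper_width: 0.129
```

```bash
sed -i "s/round(v\*10,2)/float(round(v*10,2))/;s/round(-dt\/8,2)/float(round(-dt\/8,2))/" h.py; python3 - <<'E'
from h import *
plan([(.423,.086,.30,151,14)])
E
```

```text
t 1.1 p [ 0.4022 -0.3428  0.307 ] th 78.5 F [ 0.4 -0.  -0.5] q [-0.84  0.19  1.54  0.    1.42 -0.64]
[1, 0.3, -0.05, 0.0, 0, 0, -0.65]
[1, 0.31, -0.02, 0.0, 0, 0, -0.65]
[1, 0.31, 0.01, 0.0, 0, 0, -0.65]
[1, 0.3, 0.04, 0.0, 0, 0, -0.65]
[1, 0.3, 0.06, 0.0, 0, 0, -0.65]
[1, 0.29, 0.09, 0.0, 0, 0, -0.65]
[1, 0.28, 0.12, 0.0, 0, 0, -0.65]
[1, 0.27, 0.14, 0.0, 0, 0, -0.65]
[1, 0.26, 0.17, 0.0, 0, 0, -0.65]
[1, 0.24, 0.19, 0.0, 0, 0, -0.65]
[1, 0.22, 0.21, 0.0, 0, 0, -0.65]
[1, 0.2, 0.23, 0.0, 0, 0, -0.65]
[1, 0.18, 0.25, 0.0, 0, 0, -0.65]
[1, 0.16, 0.26, 0.0, 0, 0, -0.65]
```

Tracking is accurate, so I'll continue. The arm stays above everything at z 0.3.

Call:
jog_arm --pt "1 0.3 -0.05 0 0 0 -0.65" --pt "1 0.31 -0.02 0 0 0 -0.65" --pt "1 0.31 0.01 0 0 0 -0.65" --pt "1 0.3 0.04 0 0 0 -0.65" --pt "1 0.3 0.06 0 0 0 -0.65" --pt "1 0.29 0.09 0 0 0 -0.65" --pt "1 0.28 0.12 0 0 0 -0.65" --pt "1 0.27 0.14 0 0 0 -0.65"

```text
time: 2.1
tool_pos: [0.411, -0.0888, 0.3073]
orientation: [-0.005, 0.487, 0.873, 0.003]
wrist_force: [-1.0, 0.1, -0.6]
gripper_width: 0.004
```

```bash
python3 - <<'E'
from h import *
plan([(.423,.082,.30,151,8),(.423,.082,.204,151,4)])
E
```

```text
t 2.1 p [ 0.411  -0.0888  0.3073] th 121.7 F [-1.   0.1 -0.6] q [-0.38  0.02  1.73  0.01  1.4  -0.94]
[1, 0.17, 0.13, 0.01, 0, 0, -0.46]
[1, 0.17, 0.14, 0.01, 0, 0, -0.46]
[1, 0.16, 0.15, 0.01, 0, 0, -0.46]
[1, 0.15, 0.16, 0.01, 0, 0, -0.46]
[1, 0.14, 0.16, 0.01, 0, 0, -0.46]
[1, 0.13, 0.17, 0.01, 0, 0, -0.46]
[1, 0.11, 0.18, 0.01, 0, 0, -0.46]
[1, 0.1, 0.19, 0.01, 0, 0, -0.46]
[1, 0.0, 0.0, 0.24, 0, 0, -0.0]
[1, 0.0, 0.0, 0.24, 0, 0, -0.0]
[1, 0.0, 0.0, 0.24, 0, 0, -0.0]
[1, 0.0, 0.0, 0.24, 0, 0, -0.0]
```

Call:
jog_arm --pt "1 0.17 0.13 0 0 0 -0.46" --pt "1 0.17 0.14 0 0 0 -0.46" --pt "1 0.16 0.15 0 0 0 -0.46" --pt "1 0.15 0.16 0 0 0 -0.46" --pt "1 0.14 0.16 0 0 0 -0.46" --pt "1 0.13 0.17 0 0 0 -0.46" --pt "1 0.11 0.18 0 0 0 -0.46" --pt "1 0.1 0.19 0 0 0 -0.46"

```text
time: 3.1
tool_pos: [0.4184, 0.0903, 0.3068]
orientation: [-0.006, 0.24, 0.971, 0.004]
wrist_force: [0.8, 0.7, -0.3]
gripper_width: 0.004
```

```bash
python3 - <<'E'
from h import *
plan([(.423,.082,.204,151,5),(.438,.112,.204,151,3)])
snap('side','side1');snap('scene','scene1')
E
```

```text
t 3.1 p [0.4184 0.0903 0.3068] th 152.2 F [ 0.8  0.7 -0.3] q [ 0.04  0.03  1.72  0.01  1.4  -1.05]
[1, -0.02, -0.01, 0.21, 0, 0, 0.03]
[1, -0.02, -0.01, 0.21, 0, 0, 0.03]
[1, -0.02, -0.01, 0.21, 0, 0, 0.03]
[1, -0.02, -0.01, 0.21, 0, 0, 0.03]
[1, -0.02, -0.01, 0.21, 0, 0, 0.03]
[1, 0.0, 0.11, -0.0, 0, 0, -0.0]
[1, 0.0, 0.11, -0.0, 0, 0, -0.0]
[1, 0.0, 0.11, -0.0, 0, 0, -0.0]
```

View pics/side1.png

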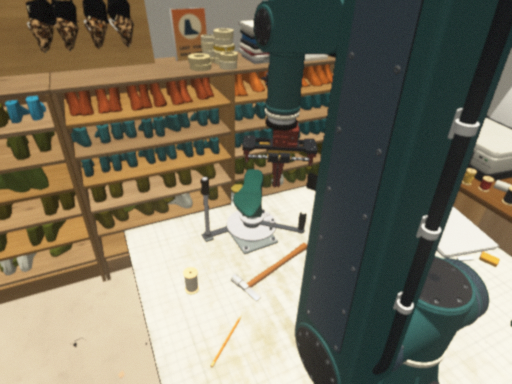

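View pics/scene1.png

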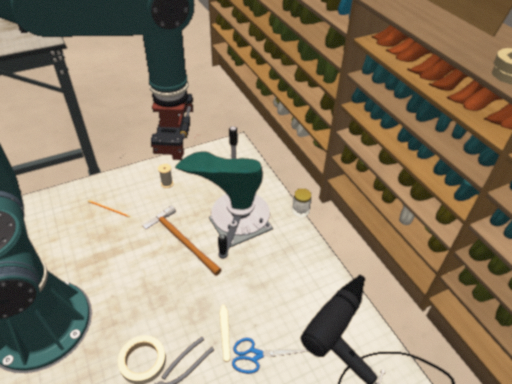

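The fingertips show at (178,155) in the scene view and (277,185) in the side view, high and on the near side of the toe. I'll go down, then push.

Call:
jog_arm --pt "1 -0.02 -0.02 0.2 0 0 0" --pt "1 -0.02 -0.02 0.2 0 0 0" --pt "1 -0.02 -0.01 0.2 0 0 0" --pt "1 -0.02 -0.01 0.2 0 0 0" --pt "1 -0.02 -0.01 0.2 0 0 0" --pt "1 0 0.1 0 0 0 0" --pt "1 0 0.1 0 0 0 0" --pt "1 0 0.1 0 0 0 0"

```text
time: 4.2
tool_pos: [0.4379, 0.1046, 0.2048]
orientation: [-0.006, 0.244, 0.97, 0.003]
wrist_force: [-0.2, -0.4, 0.1]
gripper_width: 0.008
```

```bash
cat >> h.py <<'E'
O=np.array([.5755,.0815])
def pol(R,a): return O+R*np.array([np.cos(np.radians(a)),np.sin(np.radians(a))])
def mypol():
    d=np.array(r.get_state()['tool_pos'])[:2]-O; print('R',np.hypot(*d).round(4),'ang',np.degrees(np.arctan2(d[1],d[0])).round(1))
E
python3 - <<'E'
from h import *
mypol()
plan([(*pol(.141,167.5-4*i),.204,151-4*i,1) for i in range(1,9)])
E
```

```text
R 0.1395 ang 170.5
t 4.2 p [0.4379 0.1046 0.2048] th 151.7 F [-0.2 -0.4  0.1] q [ 0.07  0.17  1.84  0.01  1.15 -1.01]
[1, 0.06, 0.16, 0.01, 0, 0, 0.59]
[1, 0.02, 0.1, -0.0, 0, 0, 0.5]
[1, 0.02, 0.1, -0.0, 0, 0, 0.5]
[1, 0.02, 0.1, -0.0, 0, 0, 0.5]
[1, 0.02, 0.1, -0.0, 0, 0, 0.5]
[1, 0.02, 0.1, -0.0, 0, 0, 0.5]
[1, 0.02, 0.1, -0.0, 0, 0, 0.5]
[1, 0.02, 0.1, -0.0, 0, 0, 0.5]
```

Call:
jog_arm --pt "1 0.04 0.13 0 0 0 0.5" --pt "1 0.02 0.1 0 0 0 0.5" --pt "1 0.02 0.1 0 0 0 0.5" --pt "1 0.02 0.1 0 0 0 0.5" --pt "1 0.02 0.1 0 0 0 0.5" --pt "1 0.02 0.1 0 0 0 0.5" --pt "1 0.02 0.1 0 0 0 0.5" --pt "1 0.02 0.1 0 0 0 0.5"

```text
time: 5.2
tool_pos: [0.482, 0.1839, 0.2094]
orientation: [-0.005, 0.508, 0.862, 0.001]
wrist_force: [-0.2, -2.2, -0.8]
gripper_width: 0.004
```

```bash
python3 - <<'E'
from h import *
mypol(); plan([(*pol(.141,133-4*i),.204,117-4*i,1) for i in range(1,9)])
snap('scene','scene2')
E
```

```text
R 0.1387 ang 132.4
t 5.2 p [0.482  0.1839 0.2094] th 119.0 F [-0.2 -2.2 -0.8] q [ 0.22  0.25  1.7   0.01  1.19 -0.28]
[1, 0.04, 0.08, 0.05, 0, 0, 0.75]
[1, 0.02, 0.1, -0.0, 0, 0, 0.5]
[1, 0.02, 0.1, -0.0, 0, 0, 0.5]
[1, 0.02, 0.1, -0.0, 0, 0, 0.5]
[1, 0.02, 0.1, -0.0, 0, 0, 0.5]
[1, 0.02, 0.1, -0.0, 0, 0, 0.5]
[1, 0.02, 0.1, -0.0, 0, 0, 0.5]
[1, 0.02, 0.1, -0.0, 0, 0, 0.5]
```

View pics/scene2.png

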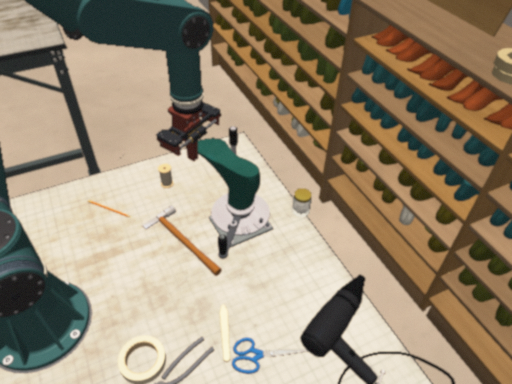

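The last is turning as planned: the toe is now at (200,147), with the finger at (193,150). I'll keep pushing.

Call:
jog_arm --pt "1 0.03 0.1 0.04 0 0 0.5" --pt "1 0.02 0.1 0.02 0 0 0.5" --pt "1 0.02 0.1 0.01 0 0 0.5" --pt "1 0.02 0.1 0 0 0 0.5" --pt "1 0.02 0.1 0 0 0 0.5" --pt "1 0.02 0.09 0 0 0 0.5" --pt "1 0.01 0.06 0 0 0 0.2" --pt "1 0 0.04 0 0 0 0"

```text
time: 6.25
tool_pos: [0.5297, 0.2186, 0.2042]
orientation: [-0.012, 0.687, 0.726, -0.013]
wrist_force: [-10.6, -1.8, 8.7]
gripper_width: 0.004
```

```bash
python3 - <<'E'
from h import *
mypol(); plan([])
snap('scene','scene3')
E
```

```text
R 0.1446 ang 108.5
t 6.25 p [0.5297 0.2186 0.2042] th 93.1 F [-10.6  -1.8   8.7] q [0.27 0.36 1.57 0.01 1.25 0.21]
```

View pics/scene3.png

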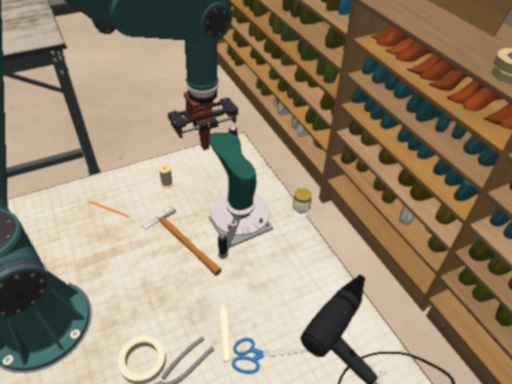

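The toe now covers the sleeve near (225,140), and the force has risen to 10 N. A short further push will show whether the last is on its stop.

Call:
jog_arm --pt "1 0 0.06 0 0 0 0.1" --pt "1 0 0.06 0 0 0 0.1" --pt "1 0 0.06 0 0 0 0" --pt "1 0 0.06 0 0 0 0" --pt "1 0 0.06 0 0 0 0" --pt "1 0 0.06 0 0 0 0" --pt "1 0 0.06 0 0 0 0" --pt "1 0 0.06 0 0 0 0"

```text
time: 7.3
tool_pos: [0.5277, 0.2183, 0.205]
orientation: [-0.04, 0.691, 0.72, -0.051]
wrist_force: [-17.1, -2.1, 14.2]
gripper_width: 0.006
```

```bash
python3 - <<'E'
from h import *
mypol(); plan([])
for n in('scene','side'):
    p,d,c=snap(n,n+'4'); P=pts(d,c); hsv=cv2.cvtColor(p,cv2.COLOR_RGB2HSV)
    g=(d>0)&(hsv[...,0]>65)&(hsv[...,0]<95)&(hsv[...,1]>100)&(P[...,2]>.225)&(P[...,2]<.245)&(P[...,0]>.45)&(P[...,0]<.65)&(P[...,1]<.3)&(P[...,1]>0)
    q=P[g][:,:2]-O; print(n,len(q)); 
    for lo,hi in((.06,.08),(.1,.12),(.12,.14),(.14,.16)):
        s=q[(q[:,1]>lo)&(q[:,1]<hi)]; 
        if len(s): print(lo,s[:,0].min().round(3),s[:,0].max().round(3))
    print('tip',q[q[:,1]>q[:,1].max()-.01].mean(0))
E
```

```text
R 0.1449 ang 109.2
t 7.3 p [0.5277 0.2183 0.205 ] th 92.3 F [-17.1  -2.1  14.2] q [0.26 0.4  1.49 0.02 1.37 0.22]
scene 1114
0.06 -0.033 0.03
0.1 -0.034 0.039
0.12 -0.032 0.039
0.14 -0.022 0.008
tip [-0.00802269  0.14516233]
side 394
0.06 -0.034 -0.024
0.14 -0.027 0.016
tip [-0.01094167  0.16001663]
```

View pics/side4.png

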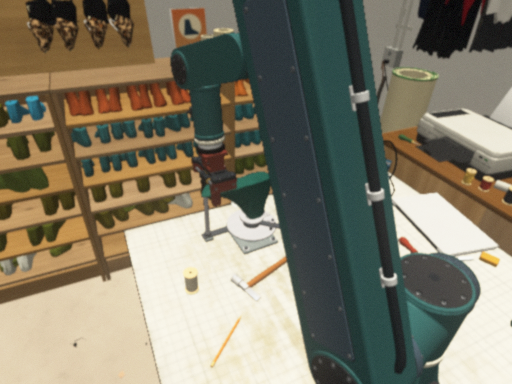

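The finger did not advance while the force rose to 17 N, so the last is on its hard stop. I'll back off, raise and check the picture.

Call:
jog_arm --pt "1 0 -0.2 0 0 0 0" --pt "1 0 -0.3 0 0 0 0" --pt "1 0 -0.3 -0.1 0 0 0" --pt "1 0 -0.3 -0.3 0 0 0" --pt "1 -0.2 -0.2 -0.4 0 0 0" --pt "1 -0.4 0 -0.1 0 0 0" --pt "1 -0.4 0 0 0 0 0" --pt "1 -0.4 0 0 0 0 0"

```text
time: 8.4
tool_pos: [0.4153, 0.0771, 0.3208]
orientation: [-0.037, 0.685, 0.726, -0.047]
wrist_force: [0.3, -0.0, -0.4]
gripper_width: 0.007
```

```bash
python3 - <<'E'
from h import *
mypol(); plan([]); print(r.get_state()['orientation'])
for n in('scene','side'):
    p,d,c=snap(n,n+'5'); P=pts(d,c); hsv=cv2.cvtColor(p,cv2.COLOR_RGB2HSV)
    g=(d>0)&(hsv[...,0]>65)&(hsv[...,0]<95)&(hsv[...,1]>100)&(P[...,2]>.228)&(P[...,2]<.245)&(P[...,0]>.45)&(P[...,0]<.65)&(P[...,1]<.3)&(P[...,1]>0)
    q=P[g][:,:2]-O; print(n,len(q)); 
    for lo in np.arange(-.04,.18,.02):
        s=q[(q[:,1]>lo)&(q[:,1]<lo+.02)]; 
        if len(s): print(lo.round(2),s[:,0].min().round(3),s[:,0].max().round(3),len(s))
    w=cv2.resize(p[90:270,150:350],None,fx=3.5,fy=3.2,interpolation=cv2.INTER_CUBIC); cv2.imwrite(f'pics/{n}5z.png',w[:,:,::-1])
E
```

```text
R 0.1603 ang -178.4
t 8.4 p [0.4153 0.0771 0.3208] th 93.4 F [ 0.3 -0.  -0.4] q [ 0.03  0.08  1.64 -0.01  1.54 -0.03]
[-0.03698448  0.6845852   0.72648619 -0.0468302 ]
scene 1076
-0.04 -0.026 0.024 110
-0.02 -0.028 0.024 115
0.0 -0.027 0.02 84
0.02 -0.026 0.021 87
0.04 -0.03 0.024 96
0.06 -0.036 0.033 138
0.08 -0.035 0.037 136
0.1 -0.035 0.039 117
0.12 -0.031 0.04 82
0.14 -0.025 0.006 16
side 704
-0.04 -0.029 0.016 50
-0.02 -0.032 0.016 60
0.0 -0.032 0.015 68
0.02 -0.029 0.014 57
0.04 -0.032 0.017 62
0.06 -0.036 0.021 65
0.08 -0.038 0.026 79
0.1 -0.041 0.029 93
0.12 -0.039 0.027 95
0.14 -0.033 0.021 61
```

View pics/scene5z.png

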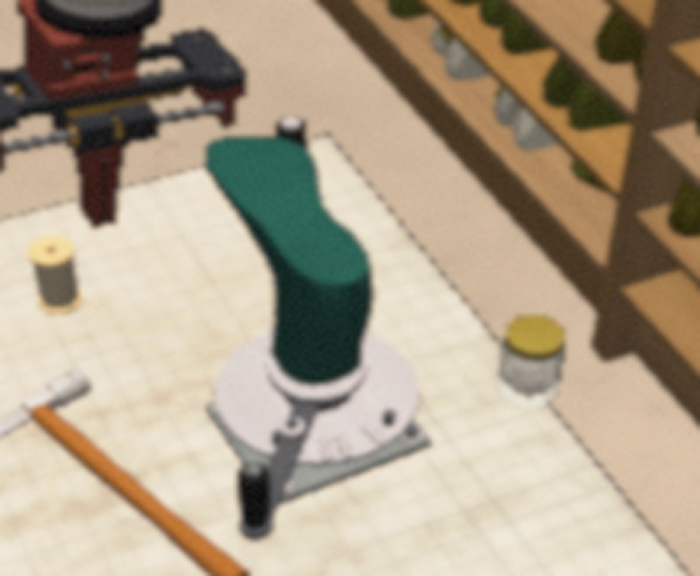

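View pics/side5z.png

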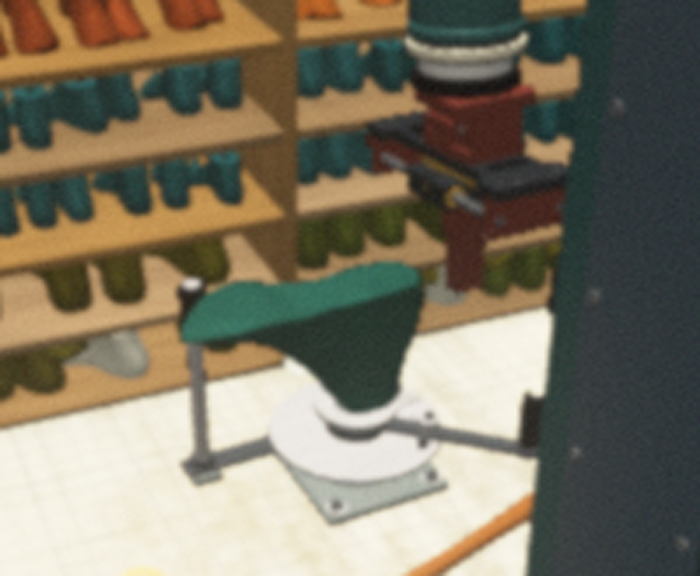

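The toe lies against the sleeve: in the side zoom the sleeve touches the far flank at (190,300), and in the scene zoom it sits directly behind the toe at (290,130). Next is the lever, after levelling the tool.

```bash
cat >> h.py <<'E'
from scipy.spatial.transform import Rotation as Ro
def level():
    s=r.get_state(); w,x,y,z=s['orientation']; a=np.radians(th_of(s)); 
    D=np.array([[np.cos(a),np.sin(a),0],[np.sin(a),-np.cos(a),0],[0,0,-1]]).T
    print('level rotvec/8deg',(np.degrees((Ro.from_quat([x,y,z,w]).inv()*Ro.from_matrix(D)).as_rotvec())/8).round(2))
E
python3 - <<'E'
from h import *
level(); plan([(.4345,-.015,.30,50,8),(.4345,-.015,.10,50,8)])
E
```

```text
level rotvec/8deg [-0.86  0.09  0.  ]
t 8.5 p [0.4155 0.0753 0.3207] th 93.2 F [ 0.6 -0.4 -0.5] q [ 0.03  0.08  1.64 -0.02  1.54 -0.02]
[1, -0.11, 0.02, 0.03, 0, 0, 0.67]
[1, -0.11, 0.03, 0.03, 0, 0, 0.67]
[1, -0.11, 0.04, 0.03, 0, 0, 0.67]
[1, -0.1, 0.05, 0.03, 0, 0, 0.67]
[1, -0.1, 0.06, 0.03, 0, 0, 0.67]
[1, -0.09, 0.07, 0.03, 0, 0, 0.67]
[1, -0.09, 0.08, 0.03, 0, 0, 0.67]
[1, -0.08, 0.08, 0.03, 0, 0, 0.67]
[1, 0.0, 0.0, 0.25, 0, 0, -0.0]
[1, 0.0, 0.0, 0.25, 0, 0, -0.0]
[1, 0.0, 0.0, 0.25, 0, 0, -0.0]
[1, 0.0, 0.0, 0.25, 0, 0, -0.0]
[1, 0.0, 0.0, 0.25, 0, 0, -0.0]
[1, 0.0, 0.0, 0.25, 0, 0, -0.0]
[1, 0.0, 0.0, 0.25, 0, 0, -0.0]
[1, 0.0, 0.0, 0.25, 0, 0, -0.0]
```

Call:
jog_arm --pt "1 0 0 0 -0.86 0.09 0" --pt "1 -0.11 0.02 0 0 0 0.7" --pt "1 -0.12 0.04 0 0 0 0.8" --pt "1 -0.12 0.05 0 0 0 0.8" --pt "1 -0.12 0.06 0 0 0 0.8" --pt "1 -0.11 0.08 0 0 0 0.8" --pt "1 -0.1 0.1 0 0 0 0.8" --pt "1 -0.08 0.08 0 0 0 0.7"

```text
time: 9.5
tool_pos: [0.4389, -0.0058, 0.3241]
orientation: [-0.001, 0.909, 0.416, 0.006]
wrist_force: [0.0, 0.3, 0.1]
gripper_width: 0.004
```

```bash
python3 - <<'E'
from h import *
level(); plan([(.4345,-.015,.20,50,4),(.4345,-.015,.10,50,4)])
E
```

```text
level rotvec/8deg [ 0.03 -0.09  0.  ]
t 9.5 p [ 0.4389 -0.0058  0.3241] th 49.2 F [0.  0.3 0.1] q [-0.18  0.03  1.69  0.01  1.42  0.53]
[1, -0.02, 0.01, 0.31, 0, 0, -0.02]
[1, -0.02, 0.01, 0.31, 0, 0, -0.02]
[1, -0.02, 0.01, 0.31, 0, 0, -0.02]
[1, -0.02, 0.01, 0.31, 0, 0, -0.02]
[1, 0.0, 0.0, 0.25, 0, 0, -0.0]
[1, 0.0, 0.0, 0.25, 0, 0, -0.0]
[1, 0.0, 0.0, 0.25, 0, 0, -0.0]
[1, 0.0, 0.0, 0.25, 0, 0, -0.0]
```

Call:
jog_arm --pt "1 -0.02 0.01 0.3 0 -0.1 0" --pt "1 -0.02 0.01 0.3 0 0 0" --pt "1 -0.02 0.01 0.3 0 0 0" --pt "1 -0.02 0.01 0.3 0 0 0" --pt "1 0 0 0.28 0 0 0" --pt "1 0 0 0.26 0 0 0" --pt "1 0 0 0.26 0 0 0" --pt "1 0 0 0.2 0 0 0"

```text
time: 10.5
tool_pos: [0.4463, -0.0083, 0.1031]
orientation: [0.004, 0.907, 0.42, 0.007]
wrist_force: [0.0, -0.0, 0.1]
gripper_width: 0.004
```

```bash
python3 - <<'E'
from h import *
level(); mypol(); plan([(*pol(.167,-130.3-8.8),.10,50,3)]+[(*pol(.167,-139.1+3*i),.10,50+3*i,1) for i in range(1,6)])
snap('scene','scene6'); snap('side','side6')
E
```

```text
level rotvec/8deg [ 0.1  -0.06  0.  ]
R 0.1573 ang -145.2
t 10.5 p [ 0.4463 -0.0083  0.1031] th 49.7 F [ 0.  -0.   0.1] q [-0.17  0.3   1.98  0.    0.85  0.53]
[1, -0.04, 0.05, 0.01, 0, 0, -0.01]
[1, -0.04, 0.05, 0.01, 0, 0, -0.01]
[1, -0.04, 0.05, 0.01, 0, 0, -0.01]
[1, -0.01, 0.09, -0.0, 0, 0, -0.38]
[1, -0.01, 0.09, -0.0, 0, 0, -0.38]
[1, -0.01, 0.09, -0.0, 0, 0, -0.38]
[1, -0.01, 0.09, -0.0, 0, 0, -0.38]
[1, -0.01, 0.09, -0.0, 0, 0, -0.38]
```

View pics/scene6.png

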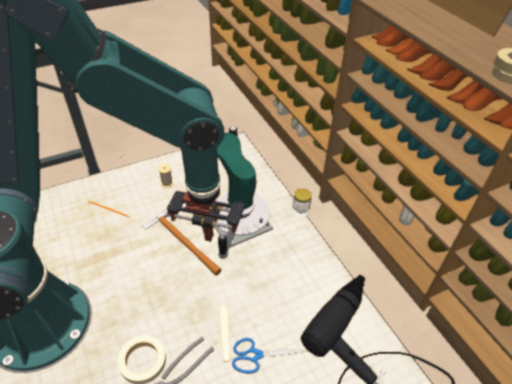

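The closed fingers at (208,232) are just beside the handle at (223,247), on the side to push from. The toe is still on the sleeve. Now I'll push the lever round.

Call:
jog_arm --pt "1 -0.05 0.03 0 0.1 -0.06 0" --pt "1 -0.05 0.05 0 0 0 0" --pt "1 -0.03 0.06 0 0 0 0" --pt "1 -0.01 0.09 0 0 0 -0.4" --pt "1 -0.01 0.09 0 0 0 -0.4" --pt "1 -0.01 0.09 0 0 0 -0.4" --pt "1 -0.01 0.09 0 0 0 -0.4" --pt "1 -0.01 0.09 0 0 0 -0.4"

```text
time: 11.6
tool_pos: [0.4846, -0.0594, 0.1066]
orientation: [-0.001, 0.838, 0.546, 0.0]
wrist_force: [-0.1, 1.3, 0.3]
gripper_width: 0.004
```

```bash
python3 - <<'E'
from h import *
level(); mypol(); plan([])
E
```

```text
level rotvec/8deg [-0.   -0.01  0.  ]
R 0.1677 ang -122.8
t 11.6 p [ 0.4846 -0.0594  0.1066] th 66.1 F [-0.1  1.3  0.3] q [-0.26  0.35  1.88  0.    0.92  0.15]
```

```bash
python3 - <<'E'
from h import *
plan([(*pol(.167,-122.8+3.5*i),.103,66.1+3*i,1) for i in range(1,9)])
E
```

```text
t 11.6 p [ 0.4846 -0.0594  0.1066] th 66.1 F [-0.1  1.3  0.3] q [-0.26  0.35  1.88  0.    0.92  0.15]
[1, -0.01, 0.1, 0.04, 0, 0, -0.37]
[1, -0.01, 0.1, -0.0, 0, 0, -0.38]
[1, -0.01, 0.1, -0.0, 0, 0, -0.38]
[1, -0.01, 0.1, -0.0, 0, 0, -0.38]
[1, -0.01, 0.1, -0.0, 0, 0, -0.38]
[1, -0.01, 0.1, -0.0, 0, 0, -0.38]
[1, -0.01, 0.1, -0.0, 0, 0, -0.38]
[1, -0.01, 0.1, -0.0, 0, 0, -0.38]
```

Call:
jog_arm --pt "1 -0.01 0.1 0.04 0 0 -0.38" --pt "1 -0.01 0.1 0 0 0 -0.38" --pt "1 -0.01 0.1 0 0 0 -0.38" --pt "1 -0.01 0.1 0 0 0 -0.38" --pt "1 -0.01 0.1 0 0 0 -0.38" --pt "1 -0.01 0.1 0 0 0 -0.38" --pt "1 -0.01 0.1 0 0 0 -0.38" --pt "1 -0.01 0.1 0 0 0 -0.38"

```text
time: 12.6
tool_pos: [0.5307, -0.0815, 0.1017]
orientation: [-0.026, 0.7, 0.714, -0.014]
wrist_force: [-4.6, -2.6, 4.3]
gripper_width: 0.01
```

```bash
python3 - <<'E'
from h import *
level(); mypol(); plan([]); snap('scene','scene7')
E
```

```text
level rotvec/8deg [-0.4  -0.12  0.  ]
R 0.1691 ang -105.4
t 12.6 p [ 0.5307 -0.0815  0.1017] th 91.1 F [-4.6 -2.6  4.3] q [-0.28  0.44  1.73 -0.    1.03 -0.3 ]
```

View pics/scene7.png

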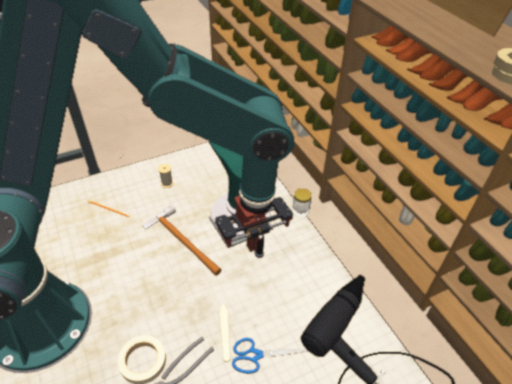

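The finger is on the handle at (258,250), close to the first ridge. I'll keep pushing with larger steps.

```bash
python3 - <<'E'
from h import *
plan([(*pol(.169,-105.4+4.5*i),.103,91.1+1*i,1) for i in range(1,7)])
E
```

```text
t 12.65 p [ 0.5329 -0.082   0.1017] th 91.2 F [-1.  -1.3  0.8] q [-0.28  0.44  1.73  0.    1.03 -0.3 ]
[1, -0.03, 0.11, -0.01, 0, 0, -0.11]
[1, -0.02, 0.13, -0.0, 0, 0, -0.12]
[1, -0.02, 0.13, -0.0, 0, 0, -0.12]
[1, -0.01, 0.13, -0.0, 0, 0, -0.12]
[1, -0.0, 0.13, -0.0, 0, 0, -0.12]
[1, 0.01, 0.13, -0.0, 0, 0, -0.12]
```

Call:
jog_arm --pt "1 -0.03 0.12 0 -0.1 0 -0.1" --pt "1 -0.02 0.13 0 -0.1 0 -0.1" --pt "1 -0.02 0.13 0 -0.1 0 -0.1" --pt "1 -0.02 0.13 0 -0.1 0 -0.1" --pt "1 -0.01 0.13 0 -0.1 0 -0.1" --pt "1 0 0.13 0 -0.1 0 -0.1" --pt "1 0.01 0.13 0 -0.1 0 -0.1" --pt "1 0.02 0.13 0 -0.1 0 -0.1"

```text
time: 13.65
tool_pos: [0.6156, -0.0829, 0.098]
orientation: [-0.003, 0.654, 0.756, 0.014]
wrist_force: [-56.8, -27.3, 44.9]
gripper_width: 0.002
```

```bash
python3 - <<'E'
from h import *
level(); mypol(); plan([]); snap('scene','scene8')
E
```

```text
level rotvec/8deg [ 0.12 -0.16  0.  ]
R 0.1692 ang -76.3
t 13.65 p [ 0.6156 -0.0829  0.098 ] th 98.3 F [-56.8 -27.3  44.9] q [-0.26  0.51  1.6   0.03  1.02 -0.42]
```

View pics/scene8.png

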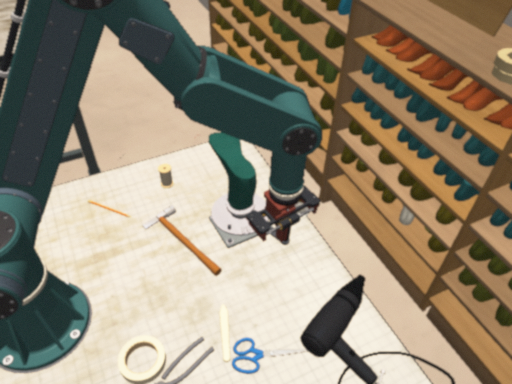

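The wrist force has jumped to about 75 N, so the lever is on its hard stop. I'll back off straight away, then raise.

Call:
jog_arm --pt "1 0 -0.12 0 0 0 0" --pt "1 -0.05 -0.2 0 0 0 0" --pt "1 -0.2 -0.2 0 0 0 0" --pt "1 -0.3 0 -0.2 0 0 0" --pt "1 -0.3 0 -0.4 0 0 0" --pt "1 -0.3 0 -0.4 0 0 0" --pt "1 -0.3 0 -0.4 0 0 0" --pt "1 -0.3 0 -0.4 0 0 0"

```text
time: 14.7
tool_pos: [0.5937, -0.2751, 0.2779]
orientation: [0.004, 0.652, 0.758, 0.016]
wrist_force: [0.6, -1.6, 0.2]
gripper_width: 0.003
```

```bash
python3 - <<'E'
from h import *
level(); mypol(); plan([])
for n in('scene','side'):
    p,d,c=snap(n,n+'9'); P=pts(d,c); q=p.astype(int)
    m=(d>0)&(q.max(2)<60)&(np.ptp(q,axis=2)<25)&(P[...,2]>.07)&(P[...,2]<.145)&(P[...,1]<0)&(P[...,1]>-.13)&(P[...,0]>.55)&(P[...,0]<.7)
    print(n,m.sum(),np.median(P[m],0) if m.any() else '')
    w=cv2.resize(p[90:270,150:350],None,fx=3.5,fy=3.2,interpolation=cv2.INTER_CUBIC); cv2.imwrite(f'pics/{n}9z.png',w[:,:,::-1])
E
```

```text
level rotvec/8deg [ 0.22 -0.1  -0.  ]
R 0.3571 ang -87.1
t 14.7 p [ 0.5937 -0.2751  0.2779] th 98.6 F [ 0.6 -1.6  0.2] q [-0.56  0.39  1.33  0.03  1.41 -0.71]
scene 14 [ 0.62606222 -0.07763695  0.08181308]
side 68 [ 0.62385552 -0.06795539  0.11497122]
```

View pics/scene9.png

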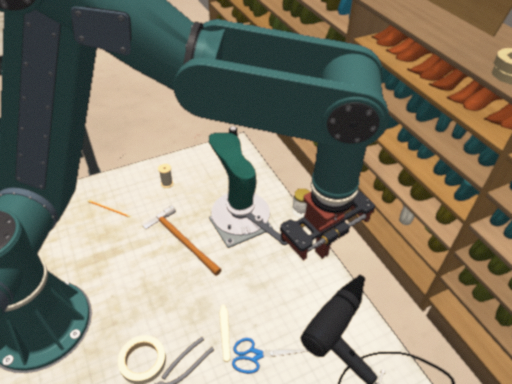

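View pics/side9.png

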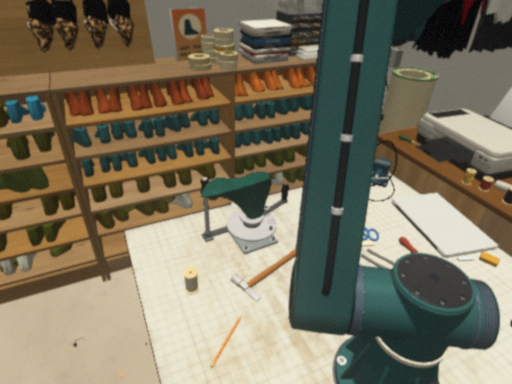

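Both views show the toe still on the sleeve. The handle has gone round to about (287,190) in the side view, and all the small objects look in place. Next I'll compare numbers with before.

```bash
python3 - <<'E'
from h import *
def load(f):
    z=np.load(f'pics/{f}.npz'); return z['p'],z['d'],{k:z[k] for k in('fx','fy','cx','cy','R','t')}
for f in('scene3','scene5','scene9','side5','side9'):
    p,d,c=load(f); P=pts(d,c); hsv=cv2.cvtColor(p,cv2.COLOR_RGB2HSV)
    g=(d>0)&(hsv[...,0]>65)&(hsv[...,0]<95)&(hsv[...,1]>100)&(P[...,2]>.228)&(P[...,2]<.245)&(P[...,0]>.45)&(P[...,0]<.65)&(P[...,1]<.245)&(P[...,1]>.03)
    q=P[g][:,:2]; h=[]
    for lo in np.arange(.04,.22,.01):
        s=q[(q[:,1]>lo)&(q[:,1]<lo+.01)]
        if len(s)>8: h.append((lo,s[:,0].min(),s[:,0].max()))
    h=np.array(h); pp=np.polyfit(h[:,0],(h[:,1]+h[:,2])/2,1); print(f,'axis deg',90-np.degrees(np.arctan(pp[0])).round(2),'toe mid x',np.polyval(pp,.2).round(4), len(h))
p,d,c=load('side9');P=pts(d,c)
q=P[(d>0)&(p.max(2)<70)&(P[...,2]>.19)&(P[...,2]<.245)&(P[...,1]>.18)&(P[...,0]>.58)&(P[...,0]<.65)&(P[...,1]<.26)]; print('sleeve',np.median(q,0))
# foot edges -> yaw, bystanders
for f in('scene0','scene9','side0','side9'):
    p,d,c=load(f);P=pts(d,c)
    for nm,b in dict(spool=(.38,.48,.29,.38),jar=(.72,.8,.0,.1),hammer=(.3,.46,-.07,.24),folder=(.36,.44,-.30,-.13)).items():
        m=(d>0)&(P[...,2]>(.005 if nm=='folder' else .014))&(P[...,2]<.09)&(P[...,0]>b[0])&(P[...,0]<b[1])&(P[...,1]>b[2])&(P[...,1]<b[3])
        if m.sum()>20: print(f,nm,m.sum(),P[m].mean(0).round(3))
E
```

```text
scene3 axis deg 88.16 toe mid x 0.5773 18
scene5 axis deg 88.22 toe mid x 0.5769 18
scene9 axis deg 87.89 toe mid x 0.5777 18
side5 axis deg 89.5 toe mid x 0.5689 18
side9 axis deg 89.22 toe mid x 0.5695 18
sleeve [0.60790444 0.23014625 0.23042413]
scene0 spool 236 [0.433 0.327 0.052]
scene0 jar 423 [0.758 0.041 0.056]
scene0 hammer 780 [0.4   0.092 0.022]
scene0 folder 642 [ 0.404 -0.237  0.009]
scene9 spool 235 [0.433 0.327 0.052]
scene9 jar 305 [0.752 0.045 0.056]
scene9 hammer 768 [0.4   0.093 0.021]
scene9 folder 638 [ 0.404 -0.237  0.009]
side0 spool 293 [0.425 0.338 0.054]
side0 jar 96 [0.762 0.065 0.066]
side0 hammer 724 [0.39  0.114 0.024]
side9 spool 290 [0.425 0.338 0.054]
side9 hammer 615 [0.381 0.14  0.022]
side9 folder 114 [ 0.394 -0.274  0.01 ]
```

View pics/side9z.png

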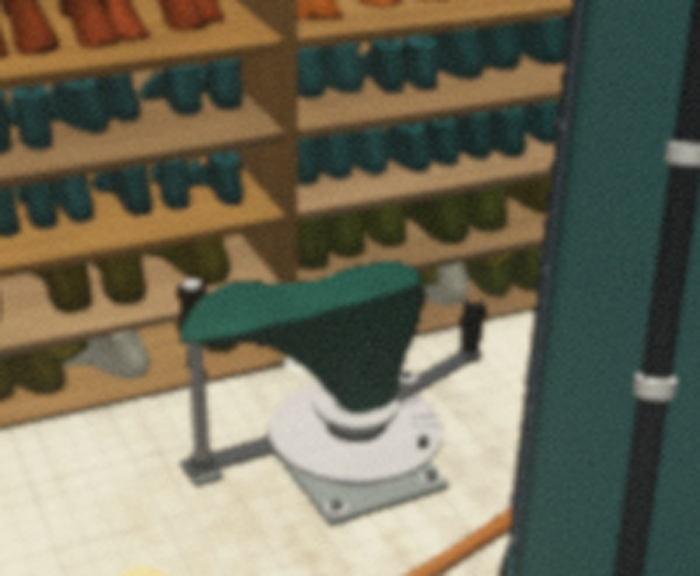

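```bash
python3 - <<'E'
from h import *
print(r.get_state()['wrist_force'],r.job_done())
E
```

```text
the job is handed in; nothing more can be done
[ 0.16732022 -0.66798694 -0.59115922] None
```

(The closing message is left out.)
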